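# Set the telescoping length gauge to its index and hold it

### The arm

A 6-joint arm with a two-finger parallel gripper is mounted at the origin on the work surface. World frame = base frame: x ahead of the robot, y to its left, z up, the work surface at z = 0. Lengths are in mm, angles in rad, forces in N, time in s.
With the tool pointing down it reaches from about 350 to 975 mm from the base axis. Payload 7.1 kg.
Tool frame: the origin (TCP) lies at the very end of the fingers, on their centre line; the grasp point (between the pads) lies ctrl.hold_point_z behind it (ctrl.hold_point_z is the distance from the TCP to the grasp point, in mm); z points along the fingers, y is the line along which they close (so a half turn about z gives the same grasp; the last joint's range is limited). The gripper opens to 88 mm and grips with 3 to 60 N. Pads are 20 mm wide; open, the fingers measure 115 mm over their backs; the gripper's body (75 mm by 178 mm) begins 61 mm behind the grasp point.
Start: joints at [-0.019, 0.423, 1.63, -0, 1.089, -0.019], TCP at [624.984, 0.026, 222.675] pointing down, gripper open.
Joint ranges: [-3, 3], [-0.9, 2.11], [0.09, 2.58], [-1.31, 4.45], [0.11, 2.69], [-2.54, 2.54]. Speed limits (rad/s): [2.39, 2.39, 3.01, 3.14, 3.14, 3.14].

### API

Orientations are given as a rotation vector (axis times angle).
In Python, from workcell import ctrl gives the robot as it stands. The module is installed in compiled form; this text tells all that it offers.
- The arm moves only by the shell command python3 -m creep 'ROWS'. ROWS is JSON, a list of rows, each an object with "translation": the shift along the tool's x, y, z in mm, a list of three; "angular": the turn, a rotation vector about the tool's x, y, z in rad, a list of three; "jaw": the opening, from 0 (shut) to 1 (fully open). A call has exactly 8 rows; each row is the pose to reach, as a shift and turn from the pose commanded when the call began, along the tool's axes at that moment; what a row does not reach only later rows make up. A row lasts 1/8 s, in which the tool goes at most 62.5 mm and 10.7 degrees, less where a joint would pass 70% of its speed; a pose out of reach is approached as far as the arm can. A call with a gripper value outside its range is refused whole. The fingers move at their own pace and stop on an object; the grip force is fixed at half the most. Time passes only in rows, so rows that repeat a pose let the fingers close, or fill a call up. It gives the time, the measured TCP pose, the force, the opening and the grip force at its end, in the units of the state.
- ctrl.get_obs(): the state, without advancing time (a new reading comes with each control period).
- ctrl.get_image(name): name is "scene" or "side" or "wrist"; returns the picture (420x560x3 uint8, red, green, blue); there is no depth.
- ctrl.camera_info(name): a dict with "camera_matrix" (3x3 intrinsics, pixels), "world_from_camera" (4x4, takes a point from camera to world coordinates). Camera axes: x right, y up, looking along -z (the intrinsics and any distortion apply to the point x, -y, -z); pixel columns grow to the right and rows downward; lengths in mm; the calibration is good to about 2 mm. A picture is of the moment at which its call begins: read the wrist's pose just before it. camera_info takes no time and is no camera call; for the wrist camera it gives the pose at the moment of the call.
- ctrl.close_job(): hands the job in; it is judged then, once.
Trained networks look in the newest picture that a camera, given by its name, has taken for a name from the list of things; names that differ only in an ending like _2 or _b are one class to them, and where a whole thing is asked for, a point or a joint stands for the part that bears it (a point fixed in the world has none). Each returns a list of dicts, best first, with "score" (0 to 1); they miss things now and then, are a little off and sometimes report something else, mostly with a low value. They report only what shows in the picture. A call takes as long as a camera call.
- ctrl.look_for(camera, label): "rect" ([left, top, right, bottom] in pixels, round what is visible of it).
The state is a dict: "t": time; "qpos": joint angles; "qvel": joint speeds; "joint_torque": joint torques, N m; "ee_pos": TCP position; "orientation": TCP orientation; "ft_force": force on the tool from outside, world axes, zero at the start; "moment": the same for the moment, N m; "width": finger opening in mm; "grasp_force": force on a finger pad.
Only numpy, scipy, OpenCV 4.12 (cv2) and the standard library are available. Lean on these libraries where they do the work, as an engineer would, in place of code of your own. Each camera call takes 0.05 s, during which the arm holds its last target. There are 200 camera calls.

### The job

On the readout console press the round key fully in and let it up, then do the same with the square key; leave the bar-shaped key alone. Only then take the upright grip of the length gauge, squeeze in its lock button to free the telescoping arm, and slide the arm out until its pointer stands at the index clip on the scale, within the clip's width. Finish while holding the grip there, still, with the lock button squeezed in; leave the wrench, cutting disc and can where they are.

Things in the scene. Friction and masses are not known exactly. Their poses are not given: they have to be found in the camera images.
- gauge: fixed length gauge: dark base plate 400 x 120 x 8 mm, a grey sleeve (130 mm long, 48 mm high) from which an aluminium arm telescopes, and beside its path a white scale with ticks every 10 mm (y 30 to 72 mm, top 19 mm high). Origin on the bench under the sleeve's mouth, at the arm's middle; x = the way the arm extends, y = across, towards the scale, z up
- gauge_arm (a joint): extension of the telescoping arm, m: 0 fully in (as it starts), up to 0.2, grows along the gauge's x. While the lock button is out its pawl sits in a rack and holds the arm (1 mm of play); with the button in the arm slides with about 2 N plus slight damping and stays where it is left
- grip (a point): middle of the upright grip on the arm's end, 64 mm above the bench; moves with the arm. Black post 32 mm long (gauge x), 34 mm wide (gauge y), top 86 mm high, on an end block 35 mm high. With the lock button, which sticks out of its +y side, it is 42 mm wide along gauge y (37 mm, button in); this point is mid-way in the 42 mm. Squeeze it along gauge y from above.
- lock_face (a point): centre of the lock button's outer face: aluminium pad 24 mm long (gauge x), 28 mm high (50 to 78 mm above the bench), facing gauge +y; it is pushed along gauge -y, best by one finger with the other on the post's opposite face; same gauge x as the grip's middle
- lock_button (a joint): travel of the lock button, m: 0 out (locked), 0.005 fully in (free). Spring: about 5.5 N to start, 8 N fully in; it springs out when let go. The arm is free from about 0.002; let go between two notches of the rack, the button stays partly in
- pointer (a point): tip of the steel pointer on the arm, a flat finger 2 mm wide lying over the scale, 22 mm above the bench; same gauge x as the grip's centre
- index: dark steel index clip marking the wanted length, 12 mm wide along gauge x, fixed across the outer part of the scale with a raised lug, top 33 mm above the bench. Origin at the middle of its width, at its inner end, 20 mm above the bench; axes parallel to the gauge's. The pointer is on the mark when it has the clip's gauge x; its tip then lies just short of the clip
- round_top (a point): centre of the top of the round key (30 mm diameter), 54 mm above the bench. The three white keys stand in a row, 54 mm apart, in any order, each in a black block 46 x 46 mm (top 42 mm above the bench); the keys rise to the same height
- square_top (a point): centre of the top of the square key (22 x 22 mm), 54 mm above the bench
- bar_top (a point): centre of the top of the bar-shaped key (34 x 11 mm), 54 mm above the bench; not to be pressed
- key_round (a joint): travel of the round key, m: 0 up, 0.006 fully down (spring: 2 N to start, 5 N fully down)
- key_square (a joint): travel of the square key, as the round one
- key_bar (a joint): travel of the bar-shaped key, as the round one
- console: fixed grey console, 130 mm (x) by 176 mm (y), with the row of keys along its y; a readout box with a dark window, top 42 mm above the bench, lies on the +x side of the keys. Origin on the bench, 20 mm to +x of the middle key's axis
- wrench: loose steel wrench lying on the bench, to be left alone
- disc_mid (a point): centre of a loose cutting disc, 115 mm diameter, 6 mm thick, lying flat, to be left alone
- can_mid (a point): centre of a loose metal can, 66 mm diameter, 110 mm tall, to be left alone
- index_lug (a point): top of the index clip's raised lug, 33 mm above the bench, at the middle of the clip's width (same gauge x as the clip's origin), 19 mm farther along gauge y

How it is judged (in metres and radians):
On the way, in this order (a step that is already met when the one before it is completed fails the run):
1. the round key is pressed in alone (value of joint key_round above 0.004 m and value of joint key_square below 0.002 m), for 0.05 s.
2. the round key is up again and the square key is pressed in alone (value of joint key_square above 0.004 m and value of joint key_round below 0.002 m), for 0.05 s.
3. the lock button is squeezed in with the arm still where it started (within 12 mm) (value of joint lock_button above 0.003 m and distance of pointer from where it was at the start of the episode below 0.012 m), for 0.05 s.
At the end, for the whole second after the job is handed in: The pointer stands within 6 mm of the index clip's middle (measured along the scale), the arm is still (under 10 mm/s), the fingers hold the grip with more than 3 N and the lock button in by more than 3 mm, and the round and square keys are up (x of pointer in the frame of index between -0.006 and 0.006 m and value of joint lock_button above 0.003 m and contact force between the fingers and anything else above 3 N and velocity of joint gauge_arm between -0.01 and 0.01 m/s and value of joint each of key_round, key_square below 0.002 m); the arm keeps its last pose, push and grip.
It fails at once if the bar-shaped key is pressed (value of joint key_bar above 0.003 m).
It fails at once if the wrench, disc or can is moved by more than 30 mm (distance of any of wrench, disc_mid, can_mid from where it was at the start of the episode above 0.03 m).
It also fails if it takes over 48 s, if anything falls off the work surface, if the arm or the gripper's body presses on something with over 40 N, if the wrist force passes 120 N, or if a joint passes its speed limit or range.

## Working session

There is one attempt and no reset: what is moved stays moved. The work goes in short steps, Python scripts to look and compute and a shell command to move; the robot and the scene stay as the last step left them, time stands still between calls to the robot, and variables do not carry over. Pictures are saved under pics/ and viewed, at most 10 in all, crops included, and the job is handed in when it is done.

```bash
mkdir -p pics
cat > h.py <<'E'
import numpy as np, cv2
from workcell import ctrl
def ray(cam,u,v,z,info=None):
    i=info or ctrl.camera_info(cam); K=np.array(i["camera_matrix"]);T=np.array(i["world_from_camera"])
    d=np.linalg.inv(K)@[u,v,1]; d=T[:3,:3]@(d*[1,-1,-1]); o=T[:3,3]
    return o+d*(z-o[2])/d[2]
def proj(cam,p,info=None):
    i=info or ctrl.camera_info(cam); K=np.array(i["camera_matrix"]);T=np.array(i["world_from_camera"])
    c=np.linalg.inv(T)@np.append(p,1); q=K@(c[:3]*[1,-1,-1]); return q[:2]/q[2]
def snap(cam,name):
    im=ctrl.get_image(cam); cv2.imwrite(f"pics/{name}.png",im[:,:,::-1]); return im
E
python3 - <<'E'
from h import *
a=snap("scene","a");b=snap("side","b");c=snap("wrist","c")
cv2.imwrite("pics/abc.png",cv2.resize(np.vstack([np.hstack([a,b]),np.hstack([c,c*0])]),(800,600),interpolation=cv2.INTER_AREA)[:,:,::-1])
o=ctrl.get_obs();print(o,ctrl.hold_point_z)
for n in "scene","side","wrist":
    i=ctrl.camera_info(n);print(n,np.round(i["world_from_camera"],2).tolist(),i.keys(),np.round(i["camera_matrix"],1).tolist())
Z=dict(round_top=54,square_top=54,bar_top=54,grip=64,lock_face=64,pointer=22,index=20,index_lug=33)
for n in "scene","side","wrist":
  for l,z in Z.items():
    for r in ctrl.look_for(n,l)[:2]:
        q=r["rect"]; print(n,l,round(r["score"],2),np.round(q).tolist(),np.round(ray(n,(q[0]+q[2])/2,(q[1]+q[3])/2,z)).tolist())
E
```

```text
{'t': 0.15, 'qpos': array([-1.90137751e-02,  4.23697563e-01,  1.63052037e+00, -1.73622941e-05,
        1.08859620e+00, -1.89777223e-02]), 'qvel': array([ 0.00166188,  0.00016053, -0.00344368,  0.0009865 ,  0.00047245,
       -0.00021142]), 'joint_torque': array([ 9.52650989e-04, -5.44981134e+01, -2.73919362e+01,  6.45430083e-02,
        2.04369903e-02, -3.19723256e-05]), 'ee_pos': array([6.24556825e+02, 2.07731451e-02, 2.22057797e+02]), 'orientation': array([-2.22085766e+00, -2.22079549e+00,  1.34773208e-03]), 'ft_force': array([ 0.73424471, -0.43822488, -0.13120695]), 'moment': array([-0.00077264,  0.06019081, -0.02174017]), 'grasp_force': 0.0, 'width': 87.84857859529689} 18.700000000000003
scene [[0.76, -0.54, 0.35, 931.58], [0.64, 0.65, -0.41, -472.11], [-0.01, 0.54, 0.84, 815.8], [0.0, 0.0, 0.0, 1.0]] dict_keys(['camera_matrix', 'world_from_camera']) [[388.0, 0.0, 280.6], [0.0, 388.0, 204.7], [0.0, 0.0, 1.0]]
side [[-0.95, 0.22, -0.21, 425.99], [-0.3, -0.68, 0.67, 506.88], [0.0, 0.7, 0.71, 710.37], [0.0, 0.0, 0.0, 1.0]] dict_keys(['camera_matrix', 'world_from_camera']) [[483.0, 0
[... 1295 characters left out ...]
, 64.0]
side pointer 0.94 [247.0, 297.0, 315.0, 420.0] [529.0, 155.0, 22.0]
side pointer 0.39 [356.0, 172.0, 371.0, 181.0] [487.0, -310.0, 22.0]
side index_lug 0.49 [290.0, 239.0, 304.0, 254.0] [567.0, -63.0, 33.0]
wrist square_top 0.66 [162.0, 400.0, 180.0, 409.0] [489.0, -258.0, 54.0]
wrist square_top 0.39 [153.0, 363.0, 256.0, 411.0] [532.0, -232.0, 54.0]
wrist grip 0.94 [140.0, 61.0, 228.0, 123.0] [536.0, 102.0, 64.0]
wrist lock_face 0.62 [180.0, 84.0, 196.0, 114.0] [540.0, 96.0, 64.0]
wrist pointer 0.91 [138.0, 61.0, 232.0, 123.0] [526.0, 106.0, 22.0]
wrist index 0.69 [221.0, 241.0, 247.0, 256.0] [569.0, -67.0, 20.0]
wrist index_lug 0.48 [221.0, 247.0, 245.0, 256.0] [570.0, -65.0, 33.0]
```

View pics/abc.png

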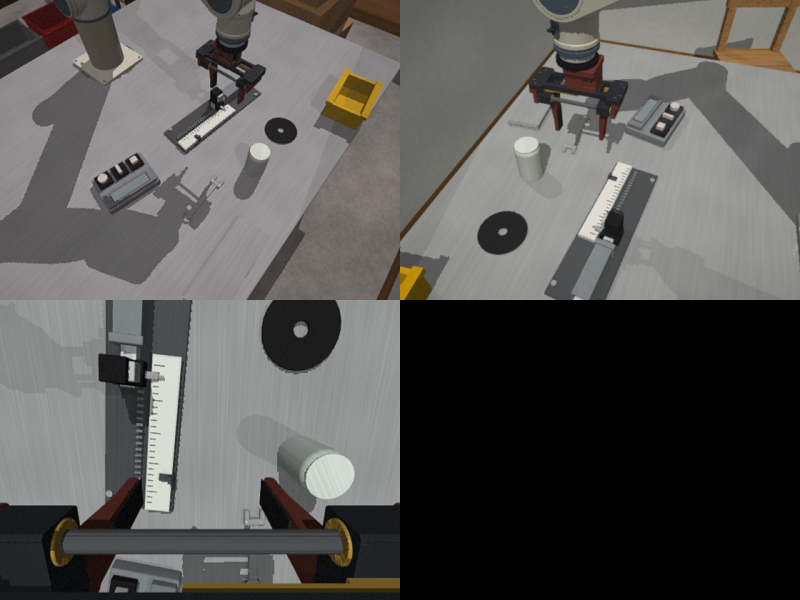

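The scene and side views show the console on the robot's right (about x 475, y −330) and the gauge ahead, its arm extending towards −y with the scale on its +x side. I'll move over the console for a close look.

```bash
python3 -m creep '[{"translation":[-40,-18,0],"angular":[0,0,0],"jaw":1},{"translation":[-95,-42,0],"angular":[0,0,0],"jaw":1},{"translation":[-150,-66,0],"angular":[0,0,0],"jaw":1},{"translation":[-205,-90,0],"angular":[0,0,0],"jaw":1},{"translation":[-260,-115,0],"angular":[0,0,0],"jaw":1},{"translation":[-305,-134,0],"angular":[0,0,0],"jaw":1},{"translation":[-330,-145,0],"angular":[0,0,0],"jaw":1},{"translation":[-330,-145,0],"angular":[0,0,0],"jaw":1}]'
python3 - <<'E'
from h import *
print(ctrl.get_obs()["ee_pos"])
a=snap("wrist","d"); cv2.imwrite("pics/d2.png",cv2.resize(a,(800,600))[:,:,::-1])
Z=dict(round_top=54,square_top=54,bar_top=54)
for n in "wrist","scene","side":
  if n!="wrist": ctrl.get_image(n)
  for l,z in Z.items():
    for r in ctrl.look_for(n,l)[:2]:
        q=r["rect"]; print(n,l,round(r["score"],2),np.round(q).tolist(),np.round(ray(n,(q[0]+q[2])/2,(q[1]+q[3])/2,z)).tolist())
E
```

```text
t: 2.35
ee_pos: [479.2, -331.5, 222.7]
orientation: [2.225, 2.218, -0.0]
ft_force: [0.8, 1.3, 0.3]
width: 87.9
grasp_force: 0.0
[ 479.23899049 -331.54340579  222.68898318]
wrist round_top 0.84 [250.0, 229.0, 273.0, 257.0] [459.0, -377.0, 54.0]
wrist bar_top 0.89 [254.0, 186.0, 291.0, 207.0] [471.0, -326.0, 54.0]
scene round_top 0.43 [140.0, 242.0, 151.0, 254.0] [461.0, -378.0, 54.0]
scene square_top 0.68 [183.0, 213.0, 193.0, 234.0] [487.0, -278.0, 54.0]
scene bar_top 0.4 [161.0, 231.0, 168.0, 245.0] [474.0, -336.0, 54.0]
side round_top 0.53 [380.0, 143.0, 393.0, 156.0] [453.0, -378.0, 54.0]
side square_top 0.64 [369.0, 157.0, 384.0, 167.0] [466.0, -326.0, 54.0]
side square_top 0.53 [356.0, 170.0, 374.0, 184.0] [481.0, -272.0, 54.0]
side bar_top 0.44 [290.0, 237.0, 306.0, 256.0] [561.0, -44.0, 54.0]
```

View pics/d2.png

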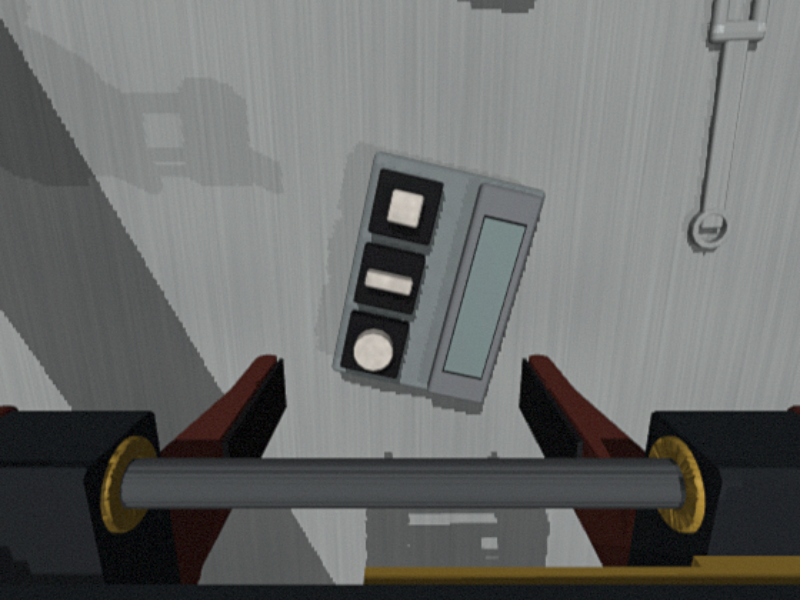

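The picture shows square (405,207), bar (389,280), and round (374,349) keys, with the row tilted slightly. I'll refine the top-face centres.

Run:
```python
from h import *
im=cv2.imread("pics/d.png"); g=im.min(2)
roi=np.zeros_like(g); roi[110:275,230:320]=255
m=((g>150)&(roi>0)).astype(np.uint8)
n,_,st,c=cv2.connectedComponentsWithStats(m)
for i in range(1,n):
    if 150<st[i,4]<1500: print(st[i],c[i].round(1),ray("wrist",*c[i],54).round(1))
for u,v in [(405,207),(389,280),(374,349)]: print(ray("wrist",u*.7,v*.7,54).round(1))
```

```text
[272 133  24  25 441] [283.2 145.1] [ 481.9 -275.6   54. ]
[256 191  32  15 284] [271.4 197.6] [ 470. -328.   54.]
[248 234  26  25 516] [260.6 245.8] [ 458.1 -380.3   54. ]
[ 482.3 -275.4   54. ]
[ 470.9 -326.3   54. ]
[ 459.4 -378.5   54. ]
```

```bash
python3 -m creep '[{"translation":[-30,-13,0],"angular":[0,0,0],"jaw":0},{"translation":[-48,-21,20],"angular":[0,0,0],"jaw":0},{"translation":[-48,-21,60],"angular":[0,0,0],"jaw":0},{"translation":[-48,-21,100],"angular":[0,0,0],"jaw":0},{"translation":[-48,-21,130],"angular":[0,0,0],"jaw":0},{"translation":[-48,-21,145],"angular":[0,0,0],"jaw":0},{"translation":[-48,-21,150],"angular":[0,0,0],"jaw":0},{"translation":[-48,-21,150],"angular":[0,0,0],"jaw":0}]'
```

```text
t: 3.95
ee_pos: [459.2, -378.2, 73.0]
orientation: [2.221, 2.221, 0.0]
ft_force: [0.1, -1.0, 0.2]
width: 11.0
grasp_force: 0.0
```

```bash
python3 -m creep '[{"translation":[-1,0,0],"angular":[0,0,0],"jaw":0},{"translation":[-1,0,10],"angular":[0,0,0],"jaw":0},{"translation":[-1,0,16],"angular":[0,0,0],"jaw":0},{"translation":[-1,0,20],"angular":[0,0,0],"jaw":0},{"translation":[-1,0,23],"angular":[0,0,0],"jaw":0},{"translation":[-1,0,25],"angular":[0,0,0],"jaw":0},{"translation":[-1,0,25.5],"angular":[0,0,0],"jaw":0},{"translation":[-1,0,25.5],"angular":[0,0,0],"jaw":0}]'
```

```text
t: 4.95
ee_pos: [458.9, -378.9, 48.2]
orientation: [-2.221, -2.221, -0.0]
ft_force: [-2.0, 3.7, 12.5]
width: 0.5
grasp_force: 6.5
```

Round key bottomed (12.5 N). Next: up, across to the square key, staying high over the bar.

```bash
python3 -m creep '[{"translation":[0,0,-20],"angular":[0,0,0],"jaw":0},{"translation":[0,0,-40],"angular":[0,0,0],"jaw":0},{"translation":[30,7,-45],"angular":[0,0,0],"jaw":0},{"translation":[75,17,-45],"angular":[0,0,0],"jaw":0},{"translation":[103.5,23,-42],"angular":[0,0,0],"jaw":0},{"translation":[103.5,23,-30],"angular":[0,0,0],"jaw":0},{"translation":[103.5,23,-20],"angular":[0,0,0],"jaw":0},{"translation":[103.5,23,-20],"angular":[0,0,0],"jaw":0}]'
```

```text
t: 5.95
ee_pos: [481.3, -276.2, 66.3]
orientation: [-2.222, -2.219, 0.001]
ft_force: [-1.5, 0.2, 0.4]
width: 0.4
grasp_force: 0.0
```

```bash
python3 -m creep '[{"translation":[0,0,6],"angular":[0,0,0],"jaw":0},{"translation":[0,0,11],"angular":[0,0,0],"jaw":0},{"translation":[0,0,15],"angular":[0,0,0],"jaw":0},{"translation":[0,0,18],"angular":[0,0,0],"jaw":0},{"translation":[0,0,20],"angular":[0,0,0],"jaw":0},{"translation":[0,0,20.5],"angular":[0,0,0],"jaw":0},{"translation":[0,0,20.5],"angular":[0,0,0],"jaw":0},{"translation":[0,0,20.5],"angular":[0,0,0],"jaw":0}]'
```

```text
t: 6.95
ee_pos: [482.0, -275.8, 48.1]
orientation: [2.221, 2.221, -0.0]
ft_force: [-6.1, -0.5, 17.7]
width: 0.5
grasp_force: 8.8
```

```bash
python3 -m creep '[{"translation":[0,0,-20],"angular":[0,0,0],"jaw":0},{"translation":[0,0,-65],"angular":[0,0,0],"jaw":0.3},{"translation":[30,6,-115],"angular":[0,0,0],"jaw":1},{"translation":[80,16,-150],"angular":[0,0,0],"jaw":1},{"translation":[135,27,-170],"angular":[0,0,0],"jaw":1},{"translation":[190,38,-175],"angular":[0,0,0],"jaw":1},{"translation":[245,49,-175],"angular":[0,0,0],"jaw":1},{"translation":[285,57,-175],"angular":[0,0,0],"jaw":1}]'
python3 -m creep '[{"translation":[22,4,0],"angular":[0,0,0],"jaw":1},{"translation":[32,6,0],"angular":[0,0,0],"jaw":1},{"translation":[32,6,0],"angular":[0,0,0],"jaw":1},{"translation":[32,6,0],"angular":[0,0,0],"jaw":1},{"translation":[32,6,0],"angular":[0,0,0],"jaw":1},{"translation":[32,6,0],"angular":[0,0,0],"jaw":1},{"translation":[32,6,0],"angular":[0,0,0],"jaw":1},{"translation":[32,6,0],"angular":[0,0,0],"jaw":1}]'
python3 - <<'E'
from h import *
print(ctrl.get_obs()["ee_pos"])
a=snap("wrist","e"); cv2.imwrite("pics/e2.png",cv2.resize(a,(800,600))[:,:,::-1])
Z=dict(grip=86,lock_face=64,pointer=22,index=20,index_lug=33)
for n in "wrist","scene","side":
  if n!="wrist": ctrl.get_image(n)
  for l,z in Z.items():
    for r in ctrl.look_for(n,l)[:2]:
        q=r["rect"]; print(n,l,round(r["score"],2),np.round(q).tolist(),np.round(ray(n,(q[0]+q[2])/2,(q[1]+q[3])/2,z)).tolist())
E
```

```text
t: 7.95
ee_pos: [539.2, 12.0, 221.9]
orientation: [2.22, 2.223, 0.001]
ft_force: [0.7, 0.1, 0.3]
width: 66.9
grasp_force: 0.0
t: 8.95
ee_pos: [545.0, 41.4, 221.7]
orientation: [2.222, 2.221, 0.0]
ft_force: [0.2, -0.6, -0.9]
width: 87.9
grasp_force: 0.0
[544.98420276  41.39849892 221.69920946]
wrist grip 0.76 [230.0, 107.0, 300.0, 167.0] [531.0, 104.0, 86.0]
wrist lock_face 0.77 [268.0, 128.0, 279.0, 161.0] [538.0, 97.0, 64.0]
wrist pointer 0.68 [231.0, 106.0, 302.0, 165.0] [529.0, 104.0, 22.0]
wrist index 0.71 [288.0, 274.0, 312.0, 294.0] [568.0, -70.0, 20.0]
wrist index_lug 0.59 [293.0, 276.0, 310.0, 293.0] [568.0, -65.0, 33.0]
scene pointer 0.61 [294.0, 104.0, 354.0, 154.0] [534.0, 178.0, 22.0]
scene index 0.6 [273.0, 191.0, 283.0, 196.0] [574.0, -67.0, 20.0]
scene index_lug 0.72 [230.0, 106.0, 365.0, 214.0] [550.0, 39.0, 33.0]
scene index_lug 0.41 [275.0, 188.0, 281.0, 197.0] [579.0, -72.0, 33.0]
side grip 0.67 [240.0, 296.0, 314.0, 419.0] [525.0, 188.0, 86.0]
side grip 0.62 [321.0, 130.0, 400.0, 204.0] [492.0, -262.0, 86.0]
side pointer 0.61 [244.0, 295.0, 313.0, 419.0] [533.0, 154.0, 22.0]
side index 0.57 [375.0, 162.0, 383.0, 167.0] [461.0, -362.0, 20.0]
```

View pics/e2.png

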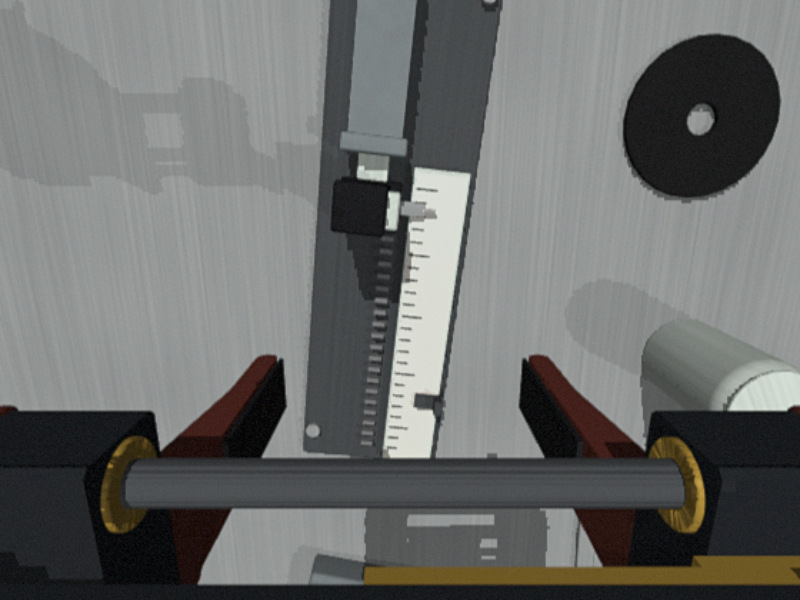

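Wrist view: grip top centre ~(360,207), button (386–400, 190–232), pointer ~(436,211), index clip ~(413–442, 393–416), in 800×600 pixels; gauge x runs down the image, slightly tilted.

Run:
```python
from h import *
r=lambda u,v,z:ray("wrist",u*.7,v*.7,z)
for n,p in dict(L1=(414,168,19),L2=(387,457,19),R1=(471,174,19),R2=(433,457,19),B1=(331,0,8),B2=(304,450,8)).items(): print(n,r(*p).round(1))
a=r(414,168,19)-r(387,457,19);print("yaw dev",np.arctan2(a[0],a[1]))
a=r(471,174,19)-r(433,457,19);print("yaw dev",np.arctan2(a[0],a[1]))
a=r(331,0,8)-r(304,450,8);print("yaw dev",np.arctan2(a[0],a[1]))
for n,p in dict(g1=(336,178,86),g2=(389,182,86),g3=(332,233,86),g4=(384,236,86),gc=(360,207,86),lock=(395,211,64),ptr=(430,211,22),idx=(413,401,20),lug=(437,405,33)).items(): print(n,r(*p).round(1))
im=cv2.imread("pics/e.png"); cv2.imwrite("pics/e3.png",np.hstack([cv2.resize(im[110:180,220:320],(560,392),interpolation=2),np.zeros((392,10,3),np.uint8),cv2.resize(im[265:300,270:330],(230,134),interpolation=2).repeat(1,0) if 0 else cv2.copyMakeBorder(cv2.resize(im[265:300,280:320],(224,196),interpolation=2),0,196,0,0,0)]))
```

```text
L1 [554.  122.1  19. ]
L2 [ 531.7 -120.2   19. ]
R1 [596.2 117.8  19. ]
R2 [ 572.  -120.3   19. ]
B1 [495.7 234.6   8. ]
B2 [ 456.9 -120.1    8. ]
yaw dev 0.09140901781588348
yaw dev 0.10130128951984993
yaw dev 0.10893406519163494
g1 [505.1 114.8  86. ]
g2 [537.2 112.5  86. ]
g3 [501.3  81.8  86. ]
g4 [533.8  79.9  86. ]
gc [519.2  97.6  86. ]
lock [540.4  93.8  64. ]
ptr [566.1  91.1  22. ]
idx [554.2 -66.   20. ]
lug [573.4 -63.2  33. ]
```

View pics/e3.png

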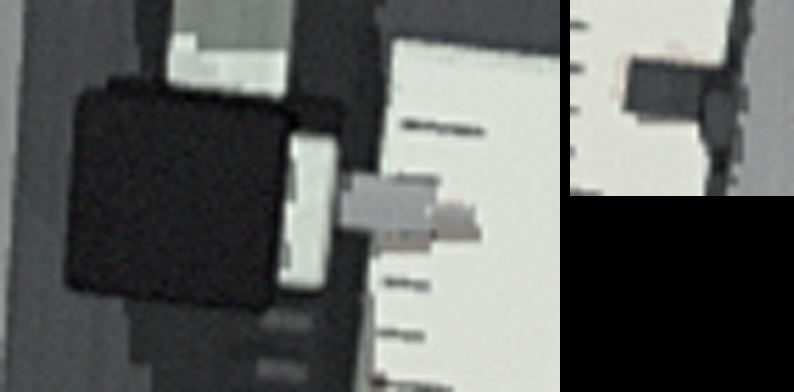

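```bash
python3 -m creep '[{"translation":[25,-11,10],"angular":[0,0,0.05],"jaw":1},{"translation":[45,-20,40],"angular":[0,0,0.1],"jaw":1},{"translation":[55.5,-24,75],"angular":[0,0,0.1],"jaw":1},{"translation":[55.5,-24,105],"angular":[0,0,0.1],"jaw":1},{"translation":[55.5,-24,135],"angular":[0,0,0.1],"jaw":1},{"translation":[55.5,-24,160],"angular":[0,0,0.1],"jaw":1},{"translation":[55.5,-24,175],"angular":[0,0,0.1],"jaw":1},{"translation":[55.5,-24,175],"angular":[0,0,0.1],"jaw":1}]'
python3 - <<'E'
from h import *
a=snap("wrist","f"); cv2.imwrite("pics/f2.png",cv2.resize(a,(800,600))[:,:,::-1])
E
```

```text
t: 10.85
ee_pos: [520.4, 96.9, 45.9]
orientation: [-2.329, -2.107, 0.002]
ft_force: [1.4, -0.0, -0.0]
width: 87.9
grasp_force: 0.0
```

View pics/f2.png

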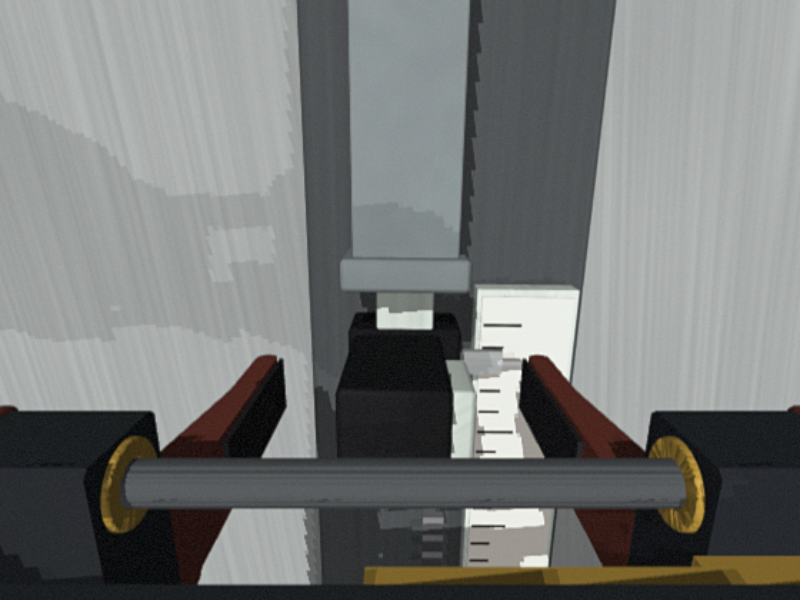

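The fingers straddle the grip (post at 340–450, button at 452–472), with the yaw aligned. Closing.

```bash
python3 -m creep '[{"translation":[0,0,0],"angular":[0,0,0],"jaw":0.6},{"translation":[0,0,0],"angular":[0,0,0],"jaw":0.5},{"translation":[0,0,0],"angular":[0,0,0],"jaw":0},{"translation":[0,0,0],"angular":[0,0,0],"jaw":0},{"translation":[0,0,0],"angular":[0,0,0],"jaw":0},{"translation":[0,0,0],"angular":[0,0,0],"jaw":0},{"translation":[0,0,0],"angular":[0,0,0],"jaw":0},{"translation":[0,0,0],"angular":[0,0,0],"jaw":0}]'
```

```text
t: 11.9
ee_pos: [519.1, 97.1, 46.8]
orientation: [-2.329, -2.105, 0.004]
ft_force: [-7.6, 1.1, 8.2]
width: 36.1
grasp_force: 30.0
```

```bash
python3 -m creep '[{"translation":[0,-1,0],"angular":[0,0,0],"jaw":0},{"translation":[-8,-1,0],"angular":[0,0,0],"jaw":0},{"translation":[-22,-1,0],"angular":[0,0,0],"jaw":0},{"translation":[-38,-1,0],"angular":[0,0,0],"jaw":0},{"translation":[-54,-1,0],"angular":[0,0,0],"jaw":0},{"translation":[-70,-1,0],"angular":[0,0,0],"jaw":0},{"translation":[-78,-1,0],"angular":[0,0,0],"jaw":0},{"translation":[-80,-1,0],"angular":[0,0,0],"jaw":0}]'
```

```text
t: 12.9
ee_pos: [510.2, 17.2, 46.8]
orientation: [-2.33, -2.104, 0.003]
ft_force: [-8.3, 3.1, 8.8]
width: 35.7
grasp_force: 30.0
```

```bash
python3 -m creep '[{"translation":[-5,-0.5,0],"angular":[0,0,0],"jaw":0},{"translation":[-18,-1,0],"angular":[0,0,0],"jaw":0},{"translation":[-32,-1,0],"angular":[0,0,0],"jaw":0},{"translation":[-46,-1.5,0],"angular":[0,0,0],"jaw":0},{"translation":[-60,-1.5,0],"angular":[0,0,0],"jaw":0},{"translation":[-70,-1.5,0],"angular":[0,0,0],"jaw":0},{"translation":[-75,-1.5,0],"angular":[0,0,0],"jaw":0},{"translation":[-75,-1.5,0],"angular":[0,0,0],"jaw":0}]'
python3 - <<'E'
from h import *
w=snap("wrist","w"); s=snap("scene","s"); d=snap("side","sd")
c=lambda im,u,v,k:cv2.resize(im[v-k*3//4:v+k*3//4,u-k:u+k],(396,297),interpolation=2)
pu=lambda n,p:[int(x) for x in proj(n,p)]
p=[555,-66,25]
print(pu("wrist",p),pu("scene",p),pu("side",p),ctrl.get_obs()["ee_pos"])
us=pu("scene",p);ud=pu("side",p)
cv2.imwrite("pics/m.png",np.vstack([np.hstack([cv2.resize(w,(396,297)),c(w,330,260,60)]),np.hstack([c(s,*us,30),c(d,*ud,30)])])[:,:,::-1])
E
```

```text
t: 13.9
ee_pos: [501.9, -57.3, 46.8]
orientation: [-2.33, -2.105, 0.002]
ft_force: [-6.4, -1.4, 7.3]
width: 36.4
grasp_force: 30.0
[371, 257] [272, 187] [303, 249] [501.94257149 -57.13026883  46.8354547 ]
```

View pics/m.png

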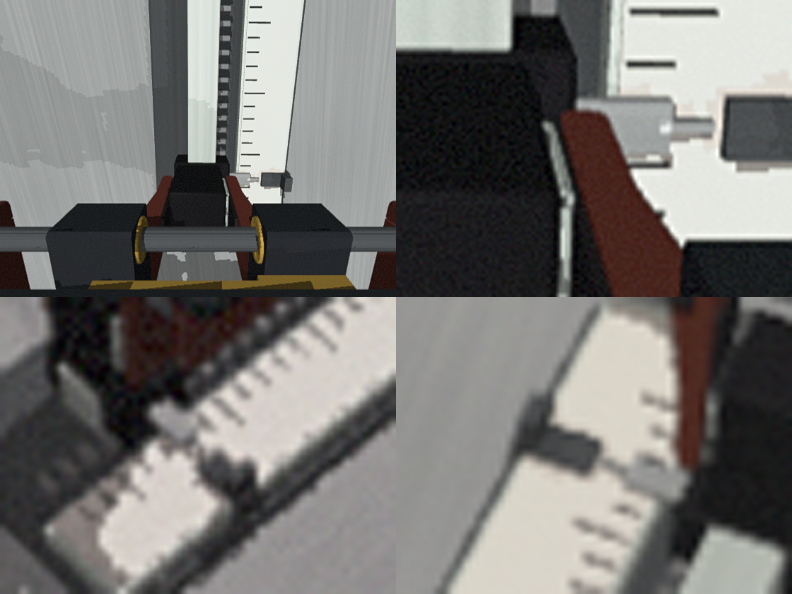

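The pointer (crop row 127) is level with the middle of the clip (rows 97–160), and the side view agrees. The button is in and the grip force is 30 N. Handing in.

```bash
python3 -c "
from workcell import ctrl
o=ctrl.get_obs();print(o['grasp_force'],o['width'],abs(o['qvel']).max());print(ctrl.close_job())"
```

```text
30.03909319639206 35.94080721188866 0.0016132959984988685
the job is handed in; nothing more can be done
None
```

I pressed the round key, then the square key, squeezed the lock button in and slid the arm out until the pointer stood level with the middle of the index clip in the last pictures; I handed the job in at about 14 s, gripping at 30 N with the arm still, and no verdict came back.

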